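Open the head of the tube pump

TASK

Open the empty head of the tube pump so that a new tube can be laid in. With the fingertips only, first swing the red-knobbed lever round until it meets its stop, so that the cam is turned to its low point; only then push the orange shoe by its black thumb plate fully forward, away from the rotor, until it stops. Push gently and take hold of nothing, leave the things around and on the pump where they stand, and finish clear of the pump.

Things in the scene. Friction and masses are not known exactly. Their poses are not given: they have to be found in the camera images.
- pump: tube pump, white and blue, fixed on the table; deck 100 mm high. Origin on the table; local x = the way the shoe opens (forward), y left, z up. Housing: x -120 to 120, y -80 to 110 mm, black control strip along the deck's left edge. On the centre line from near to far: rotor (axis x -60, radius 38, top z 133 mm), orange shoe, cam (axis x 75). Two grey hose blocks 122 mm high on the deck's near edge
- cam_axis (a point): the vertical axis of the cam, in line with the shoe, 104 mm above the table (underside of the cam plate; the hub's top is at z 126 mm). Fixed to the pump at its local (75, 0, 104) mm
- cam (a joint): turn of the dark steel cam plate with its lever, rad, counter-clockwise from above. 0 = high point (nose with red dot) against the shoe's roller, holding the shoe shut; lever to the pump's right, at -80 degrees from local x. 1.75 = low point, lever on its stop, forward and a little left (+20 degrees). Starts between 0 and 0.25. Stiff pivot: about 3.5 N at the knob turns it; it stays where it is left
- lever_knob (a point): middle of the lever's red upright knob, a cylinder 18 mm across and 40 mm tall (z 122 to 162 mm above the table, this point at 142), 72 mm from the cam's axis. Below it a flat steel arm 14 mm wide, top at z 122 mm, runs to the axis. Moves with the cam
- shoe (a joint): travel of the orange shoe along the pump's local x, m: 0 = shut against the rotor, 0.024 = fully open, at its forward stop. While the cam's high point faces it, it moves no more than about 3 mm. With the cam low about 3 N slides it and it stays where it is left
- push_tab (a point): centre of the near (rotor-side) face of the shoe's black upright thumb plate, 44 mm wide (local y), 6 mm thick, from z 129 to 164 mm; this point is at z 150 mm, at local (12, 0) mm of the pump when shut. Pushed along local +x. The shoe's top, 129 mm above the table, reaches about 20 mm to the near side of the plate, then comes the rotor. Moves with the shoe
- stopper: cream tapered flask stopper, 32 mm across, 27 mm tall, standing on the pump's deck near its near right corner; origin at its underside
- connector: blue hose connector, 20 mm across, 26 mm tall, standing on the pump's deck to the left of the cam; origin at its underside
- jug: milky measuring jug with a handle, 104 mm across, 135 mm tall, standing on the table to the left of the pump; origin at its underside
- jar: amber glass jar with a black cap, 68 mm across, 100 mm tall, standing on the table to the right of the pump; origin at its underside
- canister: white canister with a red cap and a handle, 85 x 125 x 173 mm, far left on the table; origin at its underside
- funnel: mint green funnel standing mouth down, 120 mm across, 108 mm tall, far left on the table; origin at its underside
- beaker: small glass beaker, 72 mm across, 90 mm tall, far right on the table; origin at its underside
- screwdriver: screwdriver lying on the table, far right; origin under its middle

How it is judged:
By the outcome, as a careful person would: the job done as asked, in the order asked, and still so for the second after the job is handed in, with the robot touching nothing.
It also fails if it takes over 48 s, if anything falls off the work surface, if the arm or the gripper's body presses on something with over 40 N, if the wrist force passes 120 N, or if a joint passes its speed limit or range.

ROBOT

A 6-joint arm with a two-finger parallel gripper is mounted at the origin on the work surface. World frame = base frame: x ahead of the robot, y to its left, z up, the work surface at z = 0. Lengths are in mm, angles in rad, forces in N, time in s.
With the tool pointing down it reaches from about 275 to 1000 mm from the base axis. Payload 8.4 kg.
Tool frame: the origin (TCP) lies at the very end of the fingers, on their centre line; the grasp point (between the pads) lies 19 mm behind it; z points along the fingers, y is the line along which they close (so a half turn about z gives the same grasp; the last joint's range is limited). The gripper opens to 85 mm and grips with 20 to 120 N. Pads are 22 mm wide; open, the fingers measure 114 mm over their backs; the gripper's body (76 mm by 85 mm) begins 54 mm behind the grasp point. The pads swing forward as they close: fully open they stand 13 mm farther back than shut.
Start: joints at [1.228, 0.353, 1.633, -0, 1.155, -0.002], TCP at [208.899, 589.058, 231.281] pointing down, gripper open.
Joint ranges: [-2.63, 2.63], [-0.92, 2.1], [0.06, 2.66], [-1.3, 4.44], [0, 2.69], [-3.02, 3.02]. Speed limits (rad/s): [2.22, 2.22, 2.79, 3.14, 3.14, 3.14].

INTERFACE

Orientations are given as a unit quaternion [w, x, y, z].
In Python, from bench import r gives the robot as it stands. The module is installed in compiled form; this text tells all that it offers. Calls block until the motion is done:
- r.move_ptp(position, orientation): joint-space move of the TCP to a pose.
- r.move_linear(position, velocity=150, ori=None, until_force=None): straight line of the TCP; ori=None keeps the orientation; velocity is the mean speed in mm/s. With until_force (N) it stops when the force on the tool has changed by that much, and returns True; else False.
- r.goto_joints(angles): joint-space move.
- r.grip(opening, f_grip=None): finger opening in mm; f_grip is the grip in N (None keeps the last); returns when the fingers have stopped.
- r.hold(seconds).
- r.inverse_kinematics(position, orientation): joint angles nearest the present ones, or None.
- r.observe(): the state.
- r.read_camera(name): name is "side" or "top" or "wrist"; returns a dict with "pixels" (480x640x3 uint8, red, green, blue), "vfov" (degrees; the focal length in pixels is half the picture's height over the tangent of half this angle, whatever the lens; pixels are square), "cx", "cy" (the principal point, pixels), "dist" ([k1, k2, p1, p2, k3] as OpenCV has them; the pictures are not rectified), "pose" (4x4, takes a point from camera to world coordinates). Camera axes: x right, y up, looking along -z (the intrinsics and any distortion apply to the point x, -y, -z); pixel columns grow to the right and rows downward; lengths in mm; the calibration is good to about 2 mm. A picture is of the moment at which its call begins. There is no depth.
A pose or a line that the arm cannot do raises r.MotionError and nothing moves.
- r.hand_in(): hands the job in; it is judged then, once.
Trained networks look in a picture, given as the dict that the camera call returned (one of the last four; its "shot" number tells which), for a name from the list of things; names that differ only in an ending like _2 or _b are one class to them, and where a whole thing is asked for, a point or a joint stands for the part that bears it (a point fixed in the world has none). Each returns a list of dicts, best first, with "score" (0 to 1); they miss things now and then, are a little off and sometimes report something else, mostly with a low value. They report only what shows in the picture. A call takes as long as a camera call.
- r.regions_of(picture, thing): "mask" (480x640 bool, what is visible of it) and "point" ([row, column] in pixels, amid what is visible of it).
- r.spot_point(picture, thing): "point" ([row, column] in pixels: a listed point, or the origin of a listed thing).
The state is a dict: "time_s": time; "qpos": joint angles; "joint_vel": joint speeds; "effort": joint torques, N m; "position": TCP position; "tool_rot": TCP orientation; "wrist_force": force on the tool from outside, world axes, zero at the start; "wrist_torque": the same for the moment, N m; "gripper_width": finger opening in mm; "gripper_force": force on a finger pad.
Only numpy, scipy, OpenCV 4.12 (cv2) and the standard library are available. Lean on these libraries where they do the work, as an engineer would, in place of code of your own. Each camera call takes 0.05 s, during which the arm holds its last target. There are 200 camera calls.

## Working session

There is one attempt and no reset: what is moved stays moved. The work goes in short steps, each a Python script; the robot and the scene stay as the last script left them, time stands still between calls to the robot, and variables do not carry over. Pictures are saved under pics/ and viewed, at most 10 in all, crops included, and the job is handed in when it is done.

```bash
mkdir -p pics; cat > h.py <<'E'
import numpy as np, cv2
from bench import r
def K(p):
    f=240/np.tan(np.radians(p["vfov"])/2)
    return np.array([[f,0,p["cx"]],[0,f,p["cy"]],[0,0,1.]]),np.array(p["dist"],float)
def ray(p,rc):
    k,d=K(p); u=cv2.undistortPoints(np.array([[[rc[1],rc[0]]]],float),k,d)[0,0]
    T=np.array(p["pose"]); return T[:3,3],T[:3,:3]@np.array([u[0],-u[1],-1.])
def onz(p,rc,z):
    o,d=ray(p,rc); return o+d*(z-o[2])/d[2]
def proj(p,X):
    k,d=K(p);T=np.array(p["pose"]);c=(np.atleast_2d(X)-T[:3,3])@T[:3,:3]
    c=c*[1,-1,-1]; return cv2.projectPoints(c,np.zeros(3),np.zeros(3),k,d)[0][:,0,::-1]
def tri(L):
    A=np.zeros((3,3));b=np.zeros(3)
    for p,rc in L:
        o,d=ray(p,rc);d=d/np.linalg.norm(d);M=np.eye(3)-np.outer(d,d);A+=M;b+=M@o
    return np.linalg.solve(A,b)
def save(p,n): cv2.imwrite(f"pics/{n}.png",cv2.cvtColor(p["pixels"],cv2.COLOR_RGB2BGR))
Z=dict(cam_axis=104,lever_knob=142,push_tab=150,pump=0,stopper=100,connector=100,jug=0,jar=0)
E
python3 - <<'E'
from h import *
np.set_printoptions(precision=1,suppress=True)
P={n:r.read_camera(n) for n in("top","side")}
for n,p in P.items():
    save(p,n+"0"); print(n,p["pose"][:3,3] if hasattr(p["pose"],"shape") else np.array(p["pose"])[:3,3],p["vfov"])
for t,z in Z.items():
    L=[]
    for n,p in P.items():
        for s in r.spot_point(p,t)[:2]:
            print(t,n,round(s["score"],2),np.array(s["point"]),onz(p,s["point"],z))
        s=r.spot_point(p,t)
        if s: L.append((p,s[0]["point"]))
    if len(L)==2: print("  tri",tri(L))
E
```

```text
top [ 342.2   13.8 1237.4] 57.50986505659119
side [  36.2 -662.8  629.4] 55.1740595668115
cam_axis top 0.78 [208.9 357.8] [ 591.2 -109.9  104. ]
cam_axis side 0.79 [262.3 380.4] [593.3 -94.8 104. ]
  tri [ 586.1 -106.8  114.1]
lever_knob top 0.72 [203.  384.6] [ 598.  -175.6  142. ]
lever_knob side 0.73 [264. 416.] [ 606.  -178.1  142. ]
  tri [ 600.8 -177.9  143. ]
push_tab top 0.86 [230.5 355.5] [525.3 -97.7 150. ]
push_tab side 0.64 [256.9 353.9] [ 514.4 -102.5  150. ]
  tri [523.6 -96.5 144. ]
pump top 0.91 [240.2 346. ] [522.6 -85.1   0. ]
pump side 0.97 [314.5 347.8] [516.  -93.4   0. ]
  tri [523.4 -85.5  -9. ]
stopper top 0.67 [272.7 364.7] [ 421.9 -124.2  100. ]
stopper side 0.81 [299.9 323.3] [ 427.4 -126.3  100. ]
  tri [ 424.4 -125.7  100.4]
connector top 0.57 [205.6 331. ] [601.5 -39.  100. ]
connector side 0.75 [254.8 356. ] [573.  -40.2 100. ]
connector side 0.59 [251.9 366. ] [598.2 -43.1 100. ]
  tri [593.6 -33.3  91.4]
jug top 0.82 [249.  271.9] [499.2 126.7   0. ]
jug top 0.2 [209.1 330.4] [614.  -41.8   0. ]
jug side 0.64 [268.3 285. ] [494.3 124.8   0. ]
  tri [498.  127.8  -2.9]
jar top 0.61 [252.7 414.8] [ 484.5 -282.6    0. ]
jar side 0.68 [377.9 393.1] [ 476.8 -276.7    0. ]
  tri [ 480.4 -279.4    1.2]
```

```bash
ls pics
```

```text
side0.png
top0.png
```

```bash
python3 - <<'E'
import cv2,numpy as np
a=cv2.imread("pics/top0.png")[170:310,240:440];b=cv2.imread("pics/side0.png")[200:400,250:450]
cv2.imwrite("pics/c0.png",np.hstack([cv2.resize(a,(400,280),interpolation=2),cv2.resize(b,(400,400),interpolation=2)[:280]]) if 0 else np.vstack([cv2.resize(a,(428,300),interpolation=2),cv2.resize(b,(428,428),interpolation=2)[:300]]))
E
```

```text
(no output)
```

View pics/c0.png

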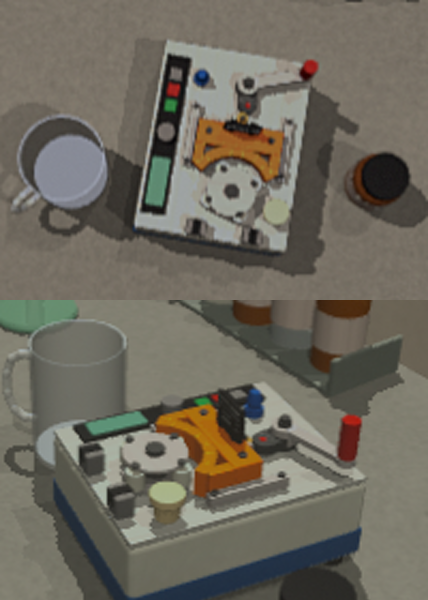

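View pics/side0.png

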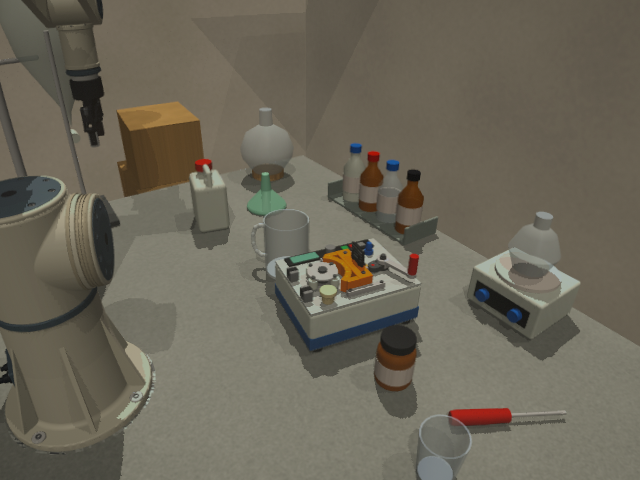

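```bash
cat >> h.py <<'E'
from scipy.spatial.transform import Rotation as R
def down(a):  # tool z down, tool y at world angle a (mod pi by choice)
    y=np.array([np.cos(a),np.sin(a),0]);z=np.array([0,0,-1.]);x=np.cross(y,z)
    q=R.from_matrix(np.c_[x,y,z]).as_quat(); return q[[3,0,1,2]]
E
python3 - <<'E'
from h import *
np.set_printoptions(precision=2,suppress=True)
s=r.observe(); print(s["tool_rot"],s["wrist_force"])
r.grip(0)
for a in(-np.pi/2,0,np.pi/2):
    print(a,r.inverse_kinematics([480,-90,340],down(a)))
r.move_ptp([480,-90,340],down(np.pi/2))
p=r.read_camera("wrist"); save(p,"w1"); print(np.array(p["pose"]),p["vfov"],r.observe()["time_s"])
for t,z in Z.items():
    for q in r.spot_point(p,t)[:2]: print(t,round(q["score"],2),np.array(q["point"]),onz(p,q["point"],z))
E
```

```text
[0.   0.17 0.99 0.  ] [ 0.7   0.82 -0.11]
-1.5707963267948966 [-0.19  0.04  1.78 -0.    1.32  1.38]
0 [-0.19  0.04  1.78 -0.    1.32 -0.19]
1.5707963267948966 [-0.19  0.04  1.78 -0.    1.32 -1.76]
[[ -0.    -0.94  -0.33 394.05]
 [  1.     0.    -0.   -89.65]
 [  0.    -0.33   0.94 482.62]
 [  0.     0.     0.     1.  ]] 64.31438530587812 5.1333
cam_axis 0.95 [298.  313.4] [ 589.79 -101.41  104.  ]
push_tab 0.92 [260.5 320.4] [526.81 -93.05 150.  ]
pump 0.62 [215.  326.3] [522.8  -86.68   0.  ]
stopper 0.62 [153.1 283.5] [ 433.26 -129.47  100.  ]
connector 0.76 [306.5 356.6] [602.59 -52.93 100.  ]
jug 0.63 [195.9 489.4] [497.05 124.19   0.  ]
jar 0.75 [178.1 179.9] [ 474.15 -272.81    0.  ]
```

View pics/w1.png

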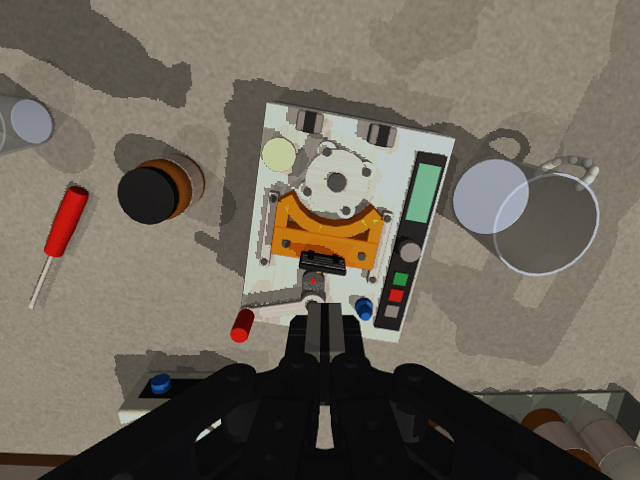

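```bash
python3 - <<'E'
from h import *
np.set_printoptions(precision=1,suppress=True)
from scipy.optimize import least_squares
p=r.read_camera("wrist");P=[r.read_camera(n) for n in("top","side")]
for n,rc,z in[("NR",(101,267),100),("NL",(137,455),100),("FL",(342,399),100),("hubtop",(300,314),126),("knobtop",(338,239),162),("knobbase",(312,248),122)]: print(n,onz(p,rc,z))
print([ (round(q["score"],2),onz(p,q["point"],142)) for q in r.spot_point(p,"lever_knob")])
loc=dict(cam_axis=(75,0,104),push_tab=(12,0,150),pump=(0,0,0))
obs=[(p,(101,267),(-120,-80,100)),(p,(137,455),(-120,110,100)),(p,(342,399),(120,110,100))]
for c in[p]+P:
    for t in loc:
        s=r.spot_point(c,t)
        if s: obs.append((c,s[0]["point"],loc[t]))
def W(v,l): c,s=np.cos(v[2]),np.sin(v[2]); return np.array([v[0]+c*l[0]-s*l[1],v[1]+s*l[0]+c*l[1],l[2]])
f=lambda v:np.concatenate([proj(c,W(v,l))[0]-rc for c,rc,l in obs])
o=least_squares(f,[523,-90,-.16],loss="soft_l1",x_scale=[10,10,.1])
print(o.x,np.degrees(o.x[2])); print(f(o.x).reshape(-1,2))
print("cam",W(o.x,(75,0,104)),"tab",W(o.x,(12,0,150)))
E
```

```text
NR [ 384.7 -143.9  100. ]
NL [417.5  37.5 100. ]
FL [649.6  -2.4 100. ]
hubtop [ 580.7 -100.7  126. ]
knobtop [ 603.5 -173.3  162. ]
knobbase [ 597.2 -171.6  122. ]
[(0.85, array([ 597.4, -174.3,  142. ])), (0.42, array([483.4, -88.2, 142. ])), (0.17, array([ 401.4, -341.3,  142. ]))]
[516.5 -89.3  -0.2] -9.8670066707175
[[-0.1 -3.8]
 [-0.3  2.2]
 [ 2.9  0.6]
 [-2.1 -2.3]
 [ 0.5  2.6]
 [-4.  -1.1]
 [-0.6 -1. ]
 [ 1.   1.3]
 [-2.8  1.5]
 [-2.9 -0.2]]
cam [ 590.4 -102.1  104. ] tab [528.4 -91.3 150. ]
```

```bash
python3 - <<'E'
from h import *
np.set_printoptions(precision=1,suppress=True)
C=np.array([589,-103.])
def pose(deg,d,z=131):
    t=np.radians(deg);e=np.array([np.cos(t),np.sin(t)]);n=np.array([-e[1],e[0]])
    return [*(C+72*e-d*n),z],down(t+np.pi/2),n
P,q,n=pose(-82,42,250); r.move_ptp(P,q)
P,q,n=pose(-82,42); r.move_linear(P,120)
F0=np.array(r.observe()["wrist_force"]); print("F0",F0)
P,q,n=pose(-82,23.5); print("hit",r.move_linear(P,30,until_force=8))
for deg in np.arange(-74,30,8):
    P,q,n=pose(deg,23.5)
    h=r.move_linear(P,35 if deg<-4 else 15,ori=q,until_force=10)
    s=r.observe();F=np.array(s["wrist_force"])-F0
    print(deg,h,np.array(s["position"]),F,round(float(F[:2]@n),1),round(s["time_s"],1))
    if h or -F[:2]@n>11: break
save(r.read_camera("side"),"s2");save(r.read_camera("top"),"t2")
E
python3 - <<'E'
import cv2,numpy as np
a=cv2.imread("pics/top0.png");b=cv2.imread("pics/t2.png");c=cv2.imread("pics/s2.png")
cv2.imwrite("pics/c2.png",np.hstack([cv2.resize(b[150:290,280:440],(400,350),interpolation=2),cv2.resize(c[180:320,280:440],(400,350),interpolation=2)]))
E
```

```text
F0 [-0.7 -0.  -0.5]
hit False
-74 False [ 585.9 -178.6  130.8] [-1.4  0.1 -0. ] -1.3 9.7
-66 False [ 596.7 -178.4  130.9] [-0.6 -0.9  0.1] -0.9 10.2
-58 False [ 607.3 -176.6  131. ] [-0.2 -1.6  0.4] -1.0 10.6
-50 False [ 617.4 -173.2  131.1] [ 0.7 -1.2  0.5] -0.3 11.1
-42 False [ 626.8 -168.5  131.1] [ 0.2 -1.8 -0.3] -1.3 11.5
-34 False [ 635.5 -162.6  131.1] [ 0.4 -0.9  1.3] -0.5 12.0
-26 False [ 643.4 -155.6  131. ] [-0.  -0.3  0.2] -0.3 12.4
-18 False [ 650.2 -147.5  131. ] [ 0.9 -0.1  0.6] 0.2 12.9
-10 False [ 655.8 -138.5  131. ] [ 1.3 -1.5  0.1] -1.3 13.3
-2 False [ 660.2 -128.9  131. ] [ 1.6 -2.   0.5] -2.0 14.2
6 False [ 663.1 -118.7  131. ] [ 3.  -1.9 -0.5] -2.2 15.1
14 True [ 664.7 -112.   130.9] [ 1.8 -2.7  3. ] -3.1 15.6
```

View pics/c2.png

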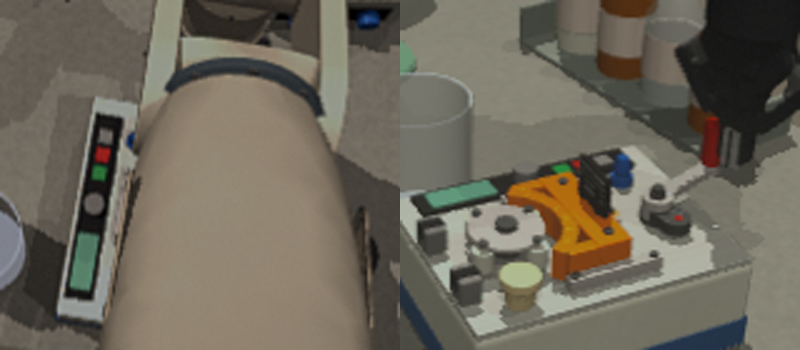

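```bash
python3 - <<'E'
from h import *
np.set_printoptions(precision=1,suppress=True)
t=np.radians(11);n=np.array([-np.sin(t),np.cos(t),0])
p0=np.array(r.observe()["position"])
h=r.move_linear(p0+6*n,15,until_force=9);s=r.observe();p1=np.array(s["position"]);print(h,p0,p1,np.array(s["wrist_force"]))
r.move_linear(p1-20*n,80); 
p1=p1-20*n; r.move_linear([*p1[:2],230],150)
r.move_ptp([480,-90,340],down(np.pi/2))
p=r.read_camera("wrist");save(p,"w3")
for a,z in(("cam_axis",104),("lever_knob",142),("push_tab",150),("connector",100),("stopper",100)):
    for q in r.spot_point(p,a)[:1]: print(a,round(q["score"],2),np.array(q["point"]),onz(p,q["point"],z))
print(r.observe()["time_s"])
cv2.imwrite("pics/w3c.png",cv2.resize(cv2.cvtColor(p["pixels"],4)[90:400,200:480],None,fx=1.9,fy=1.9))
E
```

```text
True [ 664.6 -112.1  130.9] [ 664.7 -112.1  130.9] [ 0.2 -2.6  2.2]
cam_axis 0.79 [299.  315.5] [591.3 -99.8 104. ]
lever_knob 0.22 [303.8 360.4] [576.9 -54.  142. ]
push_tab 0.96 [261.  323.4] [527.7 -91.  150. ]
connector 0.89 [306.5 362.9] [602.9 -46.6 100. ]
stopper 0.83 [154.4 283.9] [ 435.  -129.8  100. ]
18.375
```

View pics/w3c.png

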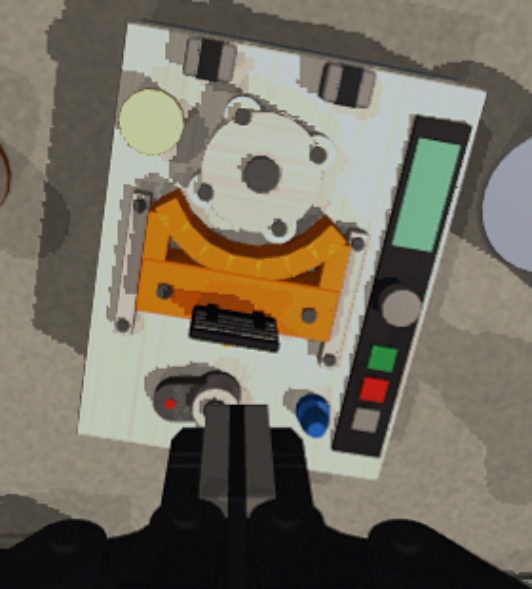

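```bash
python3 - <<'E'
from h import *
np.set_printoptions(precision=1,suppress=True)
a=np.radians(-9.9);u=np.array([np.cos(a),np.sin(a),0]);T=np.array([528,-91.3,144.])
r.move_ptp([*(T-28*u)[:2],230],down(a))
r.move_linear(T-28*u,80)
F0=np.array(r.observe()["wrist_force"])
for d in range(-22,34,4):
    h=r.move_linear(T+d*u,20,until_force=9)
    s=r.observe();F=np.array(s["wrist_force"])-F0;e=np.array(s["position"])
    print(d,h,round(float((e-T)@u),1),F,round(s["time_s"],1))
    if h or -F@u>10: break
h=r.move_linear(e+5*u,15,until_force=9);e2=np.array(r.observe()["position"]);print("press",h,(e2-T)@u)
r.move_linear(e2-8*u,50); r.move_linear([*(e2-8*u)[:2],230],150)
r.move_ptp([440,-80,340],down(np.pi/2))
p=r.read_camera("wrist");save(p,"w4")
for t in("push_tab",):
    for q in r.spot_point(p,t)[:1]: print(q["score"],(onz(p,q["point"],150)-T)@u)
s=r.read_camera("side");tp=r.read_camera("top");save(s,"s4")
for n,c in(("side",s),("top",tp)):
    for t in Z: 
        for q in r.spot_point(c,t)[:1]: print(n,t,round(q["score"],2),onz(c,q["point"],Z[t]))
A=cv2.cvtColor(p["pixels"],4)[90:440,200:480];B=cv2.cvtColor(s["pixels"],4)[190:365,270:430]
cv2.imwrite("pics/c4.png",np.hstack([cv2.resize(A,(400,500)),cv2.resize(B,(400,500*1))]));print(r.observe()["time_s"])
E
```

```text
-22 False -21.8 [-0.1 -1.7  0.6] 21.6
-18 False -17.9 [-0.5  0.1  0.7] 21.9
-14 False -13.9 [-0.3 -0.   1.4] 22.3
-10 False -10.0 [-2.1 -0.8  0. ] 22.6
-6 False -5.8 [-1.7 -1.4 -0.8] 23.0
-2 False -1.7 [-1.2  0.2 -0.9] 23.4
2 False 2.4 [-1.3 -0.1 -0.2] 23.7
6 False 6.4 [-0.1 -1.1 -0.1] 24.1
10 False 10.4 [-1.  -0.6 -0.2] 24.4
14 True 10.6 [-0.6 -0.1  0.8] 24.6
press True 10.462672183503908
0.93 25.732856656689854
side cam_axis 0.59 [ 592.9 -103.   104. ]
side lever_knob 0.74 [651.8 -99.1 142. ]
side push_tab 0.64 [ 545.7 -105.1  150. ]
side pump 0.57 [510.7 -87.1   0. ]
side stopper 0.82 [ 428.2 -131.   100. ]
side jug 0.64 [491.6 117.5   0. ]
side jar 0.56 [ 478.4 -272.7    0. ]
top lever_knob 0.71 [589.6 393.1 142. ]
top stopper 0.36 [ 432.  -132.1  100. ]
top connector 0.57 [593.9 -38.6 100. ]
top jug 0.95 [502.6 126.5   0. ]
28.4333
```

View pics/c4.png

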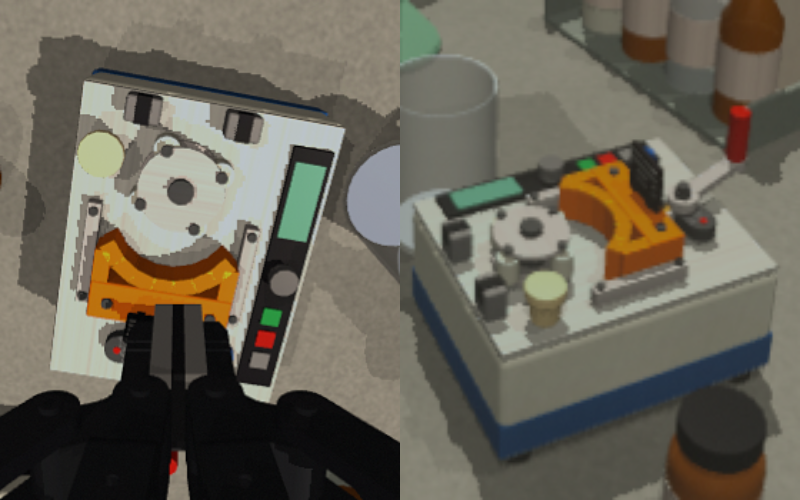

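```bash
python3 - <<'E'
from h import *
np.set_printoptions(precision=1,suppress=True)
r.move_ptp([200,450,340],down(np.pi/2))
P={n:r.read_camera(n) for n in("top","side")}
for t in("lever_knob","cam_axis","push_tab","stopper","connector","jug","jar"):
    L=[(p,s[0]["point"]) for p in P.values() for s in[r.spot_point(p,t)] if s]
    print(t,[onz(p,c,Z[t]) for p,c in L], tri(L) if len(L)==2 else "")
save(P["top"],"t5")
cv2.imwrite("pics/c5.png",cv2.resize(cv2.cvtColor(P["top"]["pixels"],4)[165:305,260:440],None,fx=4,fy=4,interpolation=cv2.INTER_CUBIC))
print(r.observe()["time_s"])
# predicted pixel for knob at local +20 / +10 deg, cam axis
C=np.array([589.5,-102.5])
for d in(0,10.1): print(d,proj(P["top"],[*(C+72*np.array([np.cos(np.radians(d)),np.sin(np.radians(d))])),142]),proj(P["side"],[*(C+72*np.array([np.cos(np.radians(d)),np.sin(np.radians(d))])),142]))
E
```

```text
lever_knob [array([659. , -80.2, 142. ]), array([650. , -96.5, 142. ])] [663.6 -82.1 130. ]
cam_axis [array([ 581.5, -104.6,  104. ]), array([586.8, -99.4, 104. ])] [ 581.  -104.5  109. ]
push_tab [array([552.6, -98.6, 150. ]), array([ 542.5, -102. ,  150. ])] [550.8 -97.3 145.1]
stopper [array([ 428.4, -129.4,  100. ]), array([ 417.1, -134.1,  100. ])] [ 425.7 -128.4   93. ]
connector [array([601.3, -36.1, 100. ])] 
jug [array([502.9, 127.9,   0. ]), array([493.9, 123.6,   0. ])] [501.  129.8  -5.8]
jar [array([ 477.4, -274.4,    0. ]), array([ 472.9, -274.3,    0. ])] [ 476.1 -273.8   -2.1]
31.325
0 [[179.3 355.7]] [[238.7 409.1]]
10.1 [[179.8 350.9]] [[236.2 404.5]]
```

View pics/c5.png

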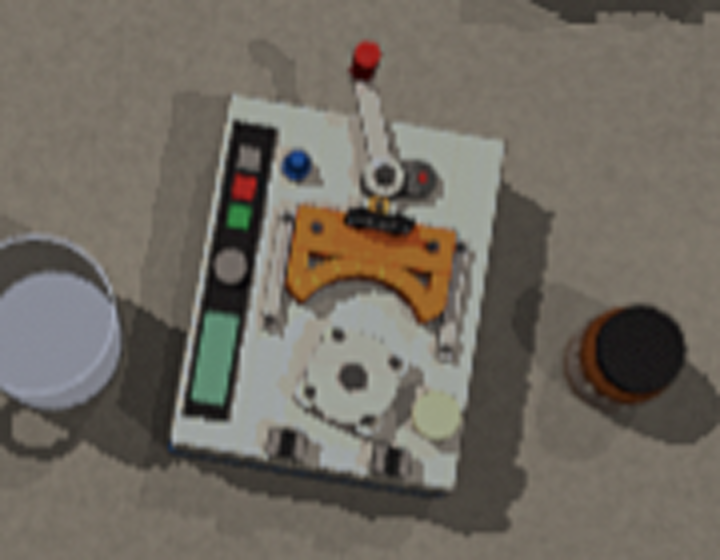

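The top view shows the knob at column 351.5, row 180, where the stop position predicts 351, 180. The shoe is forward against the low cam, and the stopper, connector, jug and jar are in place. The arm is clear, so I'm handing in.

```bash
python3 -c "
from h import *
print(r.hand_in())"
```

```text
the job is handed in; nothing more can be done
None
```

The job is handed in, with no verdict returned: the lever was swung to its stop, then the shoe was pushed about 24 mm forward to its stop; the things around and on the pump look unmoved, and the arm finished clear at about 31 s on the robot's clock.

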